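Stack the flat cases squarely in the corner rack

TASK

Two flat black cases lie loose on the bench; stack them, one at a time, on the case that already sits in the metal corner rack, so that a square column of three results. Once a case is set down, slide it gently home by touch until it bears against the long fence and the end fence, and only then fetch the next. Leave the finished column flush with both fences, and leave the other things on the bench where they are.

Things in the scene. Friction and masses are not known exactly. Their poses are not given: they have to be found in the camera images.
- rack_corner (a point): inner corner of the fixed metal rack, on its base plate (8 mm above the bench). x points to the long fence, y to the end fence, z up; the fences' inner faces are the planes x = 0 and y = 0, and the cases stand at negative x and y. A case that is home has its centre at x = -35, y = -60 mm, its x axis along this x (either way round), and z = 11, 33 or 55 mm in layer 1, 2 or 3.
- case_base_center (a point): flat closed black plastic case, a plain box 70x120x22 mm (x, y, z), about 0.12 kg, identical to the other cases and the same either way up or round; the point is at its centre, half-way up (11 mm above its underside), x across the 70 mm width, y along the 120 mm length, z up. It sits in the rack already, against both fences (within 1 mm), loose: the first layer.
- case_a_center (a point): flat closed black plastic case, a plain box 70x120x22 mm (x, y, z), about 0.12 kg, identical to the other cases and the same either way up or round; the point is at its centre, half-way up (11 mm above its underside), x across the 70 mm width, y along the 120 mm length, z up. Lies flat on the bench, to the right of the rack.
- case_b_center (a point): flat closed black plastic case, a plain box 70x120x22 mm (x, y, z), about 0.12 kg, identical to the other cases and the same either way up or round; the point is at its centre, half-way up (11 mm above its underside), x across the 70 mm width, y along the 120 mm length, z up. Lies flat on the bench, between the rack and the robot.
- case_a: the same case as case_a_center, origin at the centre of its underside
- case_b: the same case as case_b_center, origin at the centre of its underside
- case_base: the same case as case_base_center, origin at the centre of its underside
- rack: the rack; base plate x = -82 to 18, y = -143 to 13 mm from rack_corner, which lies 40, 65, 8 mm from the origin. Fences rigid, 6 mm thick, 74 mm above the plate. Seen from rack_corner the long fence is two uprights at y = -5 to -32 and -88 to -115 mm, ribs 15 mm behind; a finger fits the opening between, above a 14 mm lip. End fence: x = -60 to -10 mm. The other two sides are open.
- tin: small round paint tin, 74 mm across, 62 mm tall; bystander, origin at the centre of its underside
- abrasive: sanding block, 64x118x30 mm; bystander, origin at the centre of its underside
- gauge: hand-held film gauge, 126x58x26 mm; bystander, origin at the centre of its underside

How it is judged:
On the way, in this order (a step that is already met when the one before it is completed fails the run):
1. one case lies on the first as the second layer, flush with both fences, and is pressed against the fences with over 0.5 N at that moment (((x of each of case_a_center, case_base_center in the frame of rack_corner above -0.0375 m and y of each of case_a_center, case_base_center in the frame of rack_corner above -0.0625 m and z of case_a_center in the frame of rack_corner between 0.028 and 0.038 m and angle between the x axis of each of case_a_center, case_base_center and the x axis of rack_corner, either way round below 0.035 rad and angle between each of case_a_center, case_base_center's own z axis and vertical below 0.06 rad and z of case_base_center in the frame of rack_corner between 0.006 and 0.016 m and contact force between case_a and rack above 0.5 N) or (x of each of case_b_center, case_base_center in the frame of rack_corner above -0.0375 m and y of each of case_b_center, case_base_center in the frame of rack_corner above -0.0625 m and z of case_b_center in the frame of rack_corner between 0.028 and 0.038 m and angle between the x axis of each of case_b_center, case_base_center and the x axis of rack_corner, either way round below 0.035 rad and angle between each of case_b_center, case_base_center's own z axis and vertical below 0.06 rad and z of case_base_center in the frame of rack_corner between 0.006 and 0.016 m and contact force between case_b and rack above 0.5 N))).
2. the other case lies on top as the third layer, flush with both fences, and is pressed against the fences with over 0.5 N at that moment (((x of each of case_a_center, case_base_center in the frame of rack_corner above -0.0375 m and y of each of case_a_center, case_base_center in the frame of rack_corner above -0.0625 m and z of case_a_center in the frame of rack_corner between 0.05 and 0.06 m and angle between the x axis of each of case_a_center, case_base_center and the x axis of rack_corner, either way round below 0.035 rad and angle between each of case_a_center, case_base_center's own z axis and vertical below 0.06 rad and z of case_base_center in the frame of rack_corner between 0.006 and 0.016 m and contact force between case_a and rack above 0.5 N) or (x of each of case_b_center, case_base_center in the frame of rack_corner above -0.0375 m and y of each of case_b_center, case_base_center in the frame of rack_corner above -0.0625 m and z of case_b_center in the frame of rack_corner between 0.05 and 0.06 m and angle between the x axis of each of case_b_center, case_base_center and the x axis of rack_corner, either way round below 0.035 rad and angle between each of case_b_center, case_base_center's own z axis and vertical below 0.06 rad and z of case_base_center in the frame of rack_corner between 0.006 and 0.016 m and contact force between case_b and rack above 0.5 N))).
At the end, for the whole second after the job is handed in: the three cases stand as one column in the corner rack, case_base lowest and the other two above it in either order, each lying flat, within 2.5 mm of both fences (centre no further than 37.5 mm from the long fence and 62.5 mm from the end fence), turned less than 0.035 rad from square, and at rest (x of case_base_center in the frame of rack_corner above -0.0375 m and y of case_base_center in the frame of rack_corner above -0.0625 m and z of case_base_center in the frame of rack_corner between 0.006 and 0.016 m and angle between the x axis of case_base_center and the x axis of rack_corner, either way round below 0.035 rad and angle between case_base_center's own z axis and vertical below 0.06 rad and ((x of each of case_a_center, case_b_center in the frame of rack_corner above -0.0375 m and y of each of case_a_center, case_b_center in the frame of rack_corner above -0.0625 m and z of case_a_center in the frame of rack_corner between 0.028 and 0.038 m and angle between the x axis of each of case_a_center, case_b_center and the x axis of rack_corner, either way round below 0.035 rad and angle between each of case_a_center, case_b_center's own z axis and vertical below 0.06 rad and z of case_b_center in the frame of rack_corner between 0.05 and 0.06 m) or (x of each of case_b_center, case_a_center in the frame of rack_corner above -0.0375 m and y of each of case_b_center, case_a_center in the frame of rack_corner above -0.0625 m and z of case_b_center in the frame of rack_corner between 0.028 and 0.038 m and angle between the x axis of each of case_b_center, case_a_center and the x axis of rack_corner, either way round below 0.035 rad and angle between each of case_b_center, case_a_center's own z axis and vertical below 0.06 rad and z of case_a_center in the frame of rack_corner between 0.05 and 0.06 m)) and linear speed of each of case_base, case_a, case_b below 0.02 m/s); the robot touches nothing.
It fails at once if a case is pressed against the rack with more than 40 N (contact force between any of case_a, case_b, case_base and rack above 40 N).
It fails at once if a bystander (tin, sanding block or gauge) is moved by more than 25 mm (distance of any of tin, abrasive, gauge from where it was at the start of the episode above 0.025 m).
It also fails if it takes over 72 s, if anything falls off the work surface, if the arm or the gripper's body presses on something with over 40 N, if the wrist force passes 120 N, or if a joint passes its speed limit or range.

ROBOT

A 6-joint arm with a two-finger parallel gripper is mounted at the origin on a cart in front of the work surface, level with it; the furniture and walls round the work are solid. World frame = base frame: x ahead of the robot, y to its left, z up, the work surface at z = 0. Lengths are in m, angles in rad, forces in N, time in s.
With the tool pointing down it reaches from about 0.225 to 0.875 m from the base axis. Payload 3.4 kg.
Tool frame: the origin (TCP) lies at the very end of the fingers, on their centre line; the grasp point (between the pads) lies 19 mm behind it; z points along the fingers, y is the line along which they close (so a half turn about z gives the same grasp; the last joint's range is limited). The gripper opens to 85 mm and grips with 20 to 120 N. Pads are 22 mm wide; open, the fingers measure 114 mm over their backs; the gripper's body (76 mm by 85 mm) begins 54 mm behind the grasp point. The pads swing forward as they close: fully open they stand 13 mm farther back than shut.
Start: joints at [-0.121, 0.276, 1.505, -0, 1.361, -0.121], TCP at [0.575, -0, 0.231] pointing down, gripper open.
Joint ranges: [-2.89, 2.89], [-0.75, 2.08], [0.22, 2.7], [-1.18, 4.32], [0.11, 2.71], [-2.7, 2.7]. Speed limits (rad/s): [2.57, 2.57, 3.14, 3.14, 3.14, 3.14].

INTERFACE

Orientations are given as a unit quaternion [w, x, y, z].
In Python, from rig import get_state, optics, sign_off gives the robot as it stands.
- The arm moves only by the tool send_rows, never from a script. Its argument "increments" is a list of rows, each an object with "gripper": the gripper's target within -1 to 1 (shut at 1, half-way at 0, fully open at -1); "linear": the shift along the world's x, y, z in m, a list of three; "delta_rot": the turn, a rotation vector about the world's x, y, z in rad, a list of three. In form: [{"gripper": gripper, "linear": [dx, dy, dz], "delta_rot": [rx, ry, rz]}, ...]. A call has 1 to 8 rows; each row is the pose to reach, as a shift and turn from the pose commanded when the call began; what a row does not reach only later rows make up. A row lasts 1/10 s, in which the tool goes at most 50 mm and 8.59 degrees, less where a joint would pass 70% of its speed; a pose out of reach is approached as far as the arm can. A call with a gripper value outside its range is refused whole. The fingers move at their own pace and stop on an object; "newtons" is the grip in N (left out, the last holds). Time passes only in rows, so rows that repeat a pose let the fingers close. It gives the time, the measured TCP pose, the force, the opening and the grip force at its end, in the units of the state.
- get_state(): the state, without advancing time (a new reading comes with each control period).
- optics.get_image(name): name is "scene" or "side" or "wrist"; returns a dict with "pixels" (420x560x3 uint8, blue, green, red), "K" (3x3 intrinsics, pixels), "rvec" (rotation vector, rad) and "tvec" (3), from world to camera coordinates, as OpenCV has them; the wrist camera has in their place "T_tool_cam" (4x4, takes a point from camera to tool coordinates, whose origin is the TCP and whose axes are the flange's). Camera axes: x right, y down, z forward; pixel columns grow to the right and rows downward; lengths in m; the calibration is good to about 2 mm. A picture is of the moment at which its call begins: read the wrist's pose just before it. There is no depth.
- sign_off(): hands the job in; it is judged then, once.
The state is a dict: "clock": time; "qpos": joint angles; "qd": joint speeds; "effort": joint torques, N m; "position": TCP position; "ee_rot": TCP orientation; "contact_force": force on the tool from outside, world axes, zero at the start; "moment": the same for the moment, N m; "width": finger opening in m; "gripper_force": force on a finger pad.
Only numpy, scipy, OpenCV 4.12 (cv2) and the standard library are available. Lean on these libraries where they do the work, as an engineer would, in place of code of your own. Each camera call takes 0.05 s, during which the arm holds its last target. There are 200 camera calls.

## Working session

There is one attempt and no reset: what is moved stays moved. The work goes in short steps, Python scripts to look and compute and a tool call to move; the robot and the scene stay as the last step left them, time stands still between calls to the robot, and variables do not carry over. Pictures are saved under pics/ and viewed, at most 10 in all, crops included, and the job is handed in when it is done.

Besides the shell and the picture viewer there is one more tool, called after ">>>" as name([rows], argument=value, ...), one row to a line, values as JSON. send_rows: Moves the arm, as the interface text tells. Its arguments: {"type":"object","properties":{"increments":{"type":"array"},"newtons":{"type":"number"}},"required":["increments"]}

```bash
mkdir -p pics; python3 - <<'E'
from rig import get_state, optics
import cv2, numpy as np, pickle
s=get_state(); print(s)
for n in ["scene","side","wrist"]:
    d=optics.get_image(n); pickle.dump(d,open(f"{n}0.pkl","wb")); cv2.imwrite(f"pics/{n}0.png",d["pixels"])
    print(n,d["K"].tolist(), d.get("T_tool_cam"))
    if "rvec" in d:
        R=cv2.Rodrigues(np.array(d["rvec"]))[0]; print(-R.T@np.array(d["tvec"]).ravel(), R)
E
```

```text
{'clock': 0.0, 'qpos': array([-1.21016985e-01,  2.76595660e-01,  1.50613199e+00,  2.43909674e-05,
        1.36070561e+00, -1.21024985e-01]), 'qd': array([-0.00108956,  0.0002071 ,  0.00013201, -0.00117315,  0.00041957,
        0.00088204]), 'effort': array([ 6.20495921e-04, -4.16768074e+01, -2.45808578e+01, -1.52056768e-04,
        1.11346930e-02,  1.69860516e-05]), 'position': array([5.74470948e-01, 5.79425407e-05, 2.30439792e-01]), 'ee_rot': array([-7.31909574e-04,  7.07105459e-01,  7.07107504e-01, -5.58042893e-04]), 'contact_force': array([-0.33905847, -0.72280837,  0.26652911]), 'moment': array([0.04475339, 0.06185263, 0.02294295]), 'gripper_force': 0.0, 'width': 0.08557395303672978}
scene [[512.673153425933, 0.0, 288.2874166725615], [0.0, 512.673153425933, 204.11952251374962], [0.0, 0.0, 1.0]] None
[0.16309171 1.07377965 0.69925109] [[-0.91817031 -0.39602006 -0.01146274]
 [-0.22804564  0.55193911 -0.80209626]
 [ 0.32397294 -0.73384694 -0.59708475]]
side [[402.5627585442681, 0.0, 281.1838477037259], [0.0, 402.5627585442681, 202.66099395703534], [0.0, 0.0, 1.0]] None
[ 0.46852581 -0.44893559  0.47412386] [[ 0.99733745 -0.07288242 -0.00248444]
 [-0.03881882 -0.50174718 -0.86414285]
 [ 0.06173426  0.86193847 -0.50324046]]
wrist [[343.58564441585384, 0.0, 282.8124022071394], [0.0, 343.58564441585384, 208.0882766479432], [0.0, 0.0, 1.0]] [[-2.75157836e-04 -9.50167142e-01 -3.11740799e-01  7.94504023e-02]
 [ 9.99999952e-01 -3.04936292e-04  4.67780370e-05 -1.07201215e-03]
 [-1.39508037e-04 -3.11740772e-01  9.50167181e-01 -1.42248358e-01]
 [ 0.00000000e+00  0.00000000e+00  0.00000000e+00  1.00000000e+00]]
```

View pics/scene0.png

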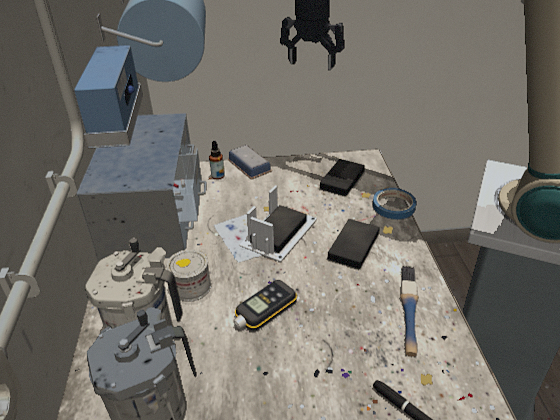

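View pics/side0.png

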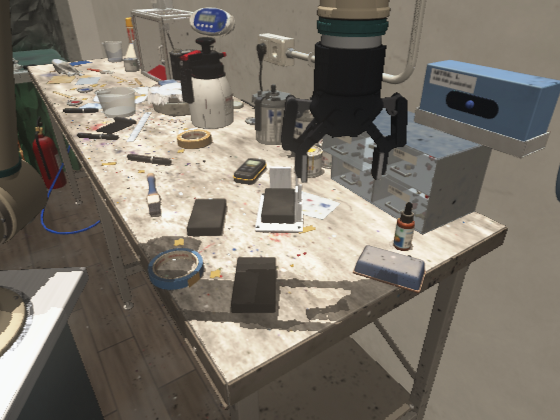

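View pics/wrist0.png

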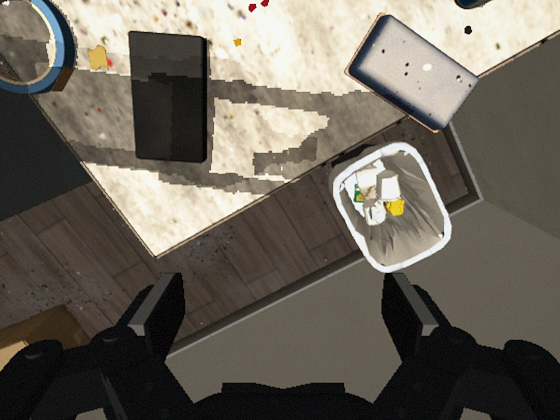

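The views show, left to right in the world frame:

| Object | scene px | side px | wrist px |
|---|---|---|---|
| case_a | (343,176) | (255,285) | (170,97) |
| case_b | (354,243) | (207,216) | – |
| rack and base case | (285,228) | (280,205) | – |
| tin | (188,272) | – | – |
| gauge | (266,304) | (250,170) | – |
| abrasive | (250,160) | (390,267) | – |

Next I measure from masks, with contours for the black tops.

```bash
cat > h.py <<'E'
import cv2, numpy as np, pickle
from scipy.spatial.transform import Rotation as Rn
def cam(d, s=None):
    """camera-to-world rotation and centre"""
    if "rvec" in d:
        R=cv2.Rodrigues(np.array(d["rvec"]))[0]; return R.T, -R.T@np.array(d["tvec"]).ravel()
    w,x,y,z=s["ee_rot"]; Rt=Rn.from_quat([x,y,z,w]).as_matrix(); T=np.array(d["T_tool_cam"])
    return Rt@T[:3,:3], Rt@T[:3,3]+s["position"]
def ray(d,c,uv):
    R,C=c; p=np.linalg.inv(d["K"])@np.array([uv[0],uv[1],1.]); v=R@p; return C,v/np.linalg.norm(v)
def plane(d,c,uv,z):
    C,v=ray(d,c,uv); return C+v*(z-C[2])/v[2]
def tri(r1,r2):
    (a,u),(b,v)=r1,r2
    t=np.linalg.lstsq(np.c_[u,-v],b-a,rcond=None)[0]; p,q=a+t[0]*u,b+t[1]*v
    return (p+q)/2, np.linalg.norm(p-q)
def blobs(d,lo=0,hi=60,amin=300,roi=None,sat=40):
    im=d["pixels"].astype(int); g=im.max(2); m=((g<=hi)&(g>=lo)).astype(np.uint8)
    if roi: k=np.zeros_like(m); x0,y0,x1,y1=roi; k[y0:y1,x0:x1]=1; m&=k
    m=cv2.morphologyEx(m,cv2.MORPH_OPEN,np.ones((3,3),np.uint8))
    cs=cv2.findContours(m,0,2)[0]; return [c for c in cs if cv2.contourArea(c)>amin]
def px(T,d,c):
    R,C=c; p=R.T@(np.array(T)-C); return (d["K"]@(p/p[2]))[:2]
E
python3 - <<'E'
from h import *
for n,rois in dict(scene=[(315,150,372,200),(320,212,388,275),(262,200,312,262)],side=[(225,250,290,315),(180,190,235,240),(255,180,302,228)]).items():
    d=pickle.load(open(n+"0.pkl","rb")); c=cam(d)
    for r in rois:
        for b in blobs(d,hi=65,amin=200,roi=r):
            q=cv2.boxPoints(cv2.minAreaRect(b)); ap=cv2.approxPolyDP(b,4,True)[:,0]
            M=cv2.moments(b); u=(M["m10"]/M["m00"],M["m01"]/M["m00"])
            print(n,r,cv2.contourArea(b),ap.tolist(),np.round(u,1),plane(d,c,u,.016).round(3))
    x0,y0,x1,y1=[(200,140,400,290),(160,150,340,320)][n=="side"]
    cv2.imwrite(f"pics/crop_{n}.png",cv2.resize(d["pixels"][y0:y1,x0:x1],None,fx=4 if n=="scene" else 3.5,fy=4 if n=="scene" else 3.5))
E
```

```text
scene (315, 150, 372, 200) 991.0 [[338, 159], [320, 188], [345, 195], [364, 168]] [341.9 177.1] [0.458 0.085 0.016]
scene (320, 212, 388, 275) 778.5 [[379, 228], [370, 230], [368, 235], [373, 236], [361, 253], [350, 251], [346, 245], [352, 242], [337, 237], [328, 259], [359, 268]] [349.7 251.9] [0.359 0.333 0.016]
scene (262, 200, 312, 262) 330.5 [[305, 214], [292, 221], [296, 224], [285, 237], [274, 236], [274, 251], [303, 224]] [288.1 234.1] [0.493 0.33  0.016]
side (225, 250, 290, 315) 1715.0 [[236, 273], [231, 311], [273, 312], [274, 270]] [253.9 291.6] [0.459 0.05  0.016]
side (180, 190, 235, 240) 201.5 [[188, 234], [219, 234], [221, 228], [193, 228]] [204.  231.3] [0.361 0.233 0.016]
```

View pics/crop_scene.png

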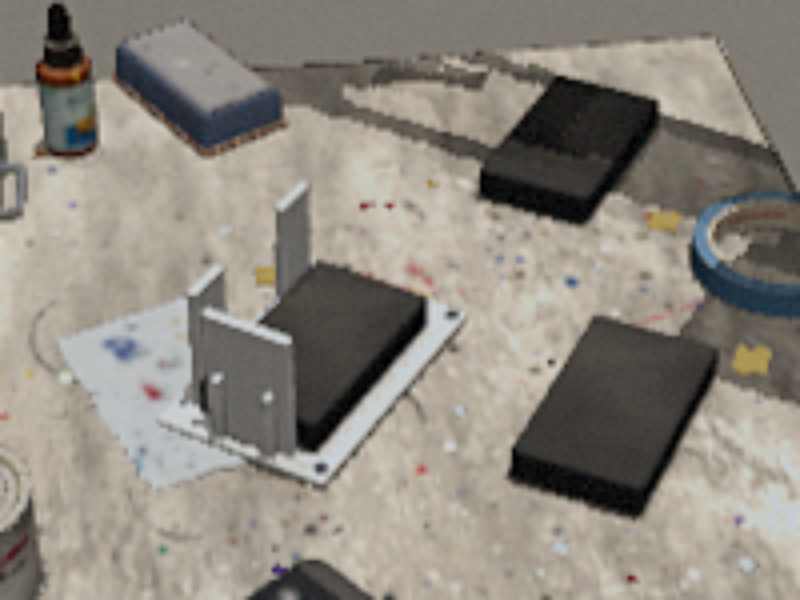

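The crop shows the end fence at crop px (250,380), nearest the scene camera. The long fence's two uprights are at (207,330) and (292,240), on the +x side. Cases b and a are at (615,415) and (570,145). So the rack axes lie close to world x and y. I'll move the wrist camera over the work for two closer views.

>>> send_rows([
  {"gripper": -1,"linear": [-0.02,0.04,0.01],"delta_rot": [0,0,0]},
  {"gripper": -1,"linear": [-0.04,0.08,0.02],"delta_rot": [0,0,0]},
  {"gripper": -1,"linear": [-0.06,0.12,0.03],"delta_rot": [0,0,0]},
  {"gripper": -1,"linear": [-0.08,0.16,0.04],"delta_rot": [0,0,0]},
  {"gripper": -1,"linear": [-0.1,0.2,0.05],"delta_rot": [0,0,0]},
  {"gripper": -1,"linear": [-0.12,0.24,0.06],"delta_rot": [0,0,0]},
  {"gripper": -1,"linear": [-0.12,0.24,0.06],"delta_rot": [0,0,0]},
  {"gripper": -1,"linear": [-0.12,0.24,0.06],"delta_rot": [0,0,0]},
])

```text
clock: 0.95
position: [0.4546, 0.2406, 0.2914]
ee_rot: [0.0, 0.706, 0.708, -0.0]
contact_force: [0.1, -0.2, -0.0]
width: 0.0858
gripper_force: 0.0
```

```bash
python3 - <<'E'
from rig import get_state, optics
from h import *
s=get_state(); d=optics.get_image("wrist"); pickle.dump((d,s),open("w1.pkl","wb")); cv2.imwrite("pics/w1.png",d["pixels"]); print(s["position"],s["clock"])
E
```

```text
[0.45456535 0.24060783 0.29135957] 0.95
```

>>> send_rows([
  {"gripper": -1,"linear": [-0.03,-0.04,0.01],"delta_rot": [0,0,0]},
  {"gripper": -1,"linear": [-0.06,-0.08,0.02],"delta_rot": [0,0,0]},
  {"gripper": -1,"linear": [-0.07,-0.11,0.03],"delta_rot": [0,0,0]},
  {"gripper": -1,"linear": [-0.07,-0.12,0.03],"delta_rot": [0,0,0]},
  {"gripper": -1,"linear": [-0.07,-0.12,0.03],"delta_rot": [0,0,0]},
  {"gripper": -1,"linear": [-0.07,-0.12,0.03],"delta_rot": [0,0,0]},
])

```text
clock: 1.6
position: [0.3857, 0.1198, 0.3207]
ee_rot: [-0.0, 0.708, 0.706, -0.0]
contact_force: [-0.3, 0.5, 0.9]
width: 0.0854
gripper_force: 0.0
```

```bash
python3 - <<'E'
from rig import get_state, optics
from h import *
s=get_state(); d=optics.get_image("wrist"); pickle.dump((d,s),open("w2.pkl","wb")); cv2.imwrite("pics/w2.png",d["pixels"]); print(s["position"],s["clock"])
E
```

```text
[0.38568183 0.11978788 0.32069875] 1.6
```

View pics/w1.png

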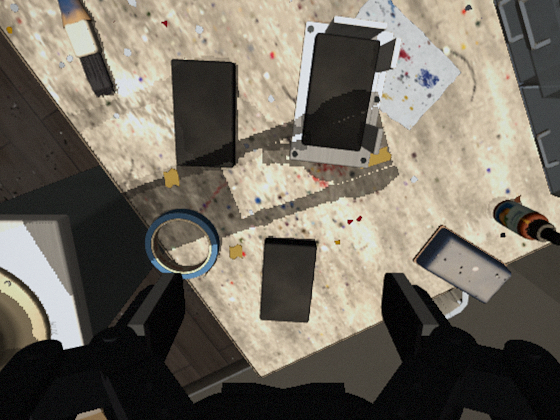

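View pics/w2.png

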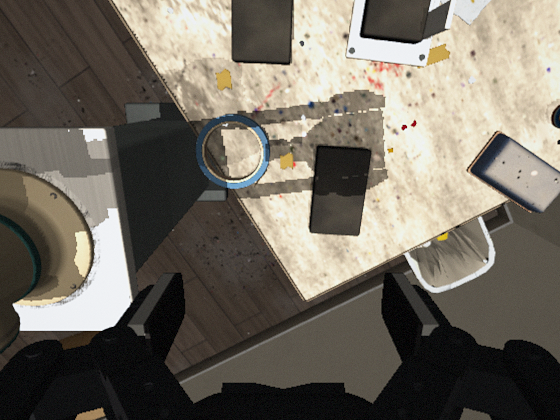

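w1 shows:
- case_b at (205,113)
- the base case in the rack at (342,92), with white plate corners near (308,22), (293,158) and (375,167)
- case_a at (288,280)

w2 shows case_a at (340,190). The bottoms of case_b and the base case are cut off at the top of the frame.

```bash
cat >> h.py <<'E'
def quad(d,c,roi,hi,top=.022,bot=0.,swap=()):
    """fit 4 side lines of a dark box outline; far sides are top edges, near sides bottom edges"""
    b=max(blobs(d,hi=hi,amin=200,roi=roi),key=cv2.contourArea)
    hull=cv2.convexHull(b)
    P=cv2.drawContours(np.zeros(d["pixels"].shape[:2],np.uint8),[hull],-1,255,1); ys,xs=np.nonzero(P)
    W=np.array([plane(d,c,(x,y),top)[:2] for x,y in zip(xs,ys)])
    (ctr,sz,ang)=cv2.minAreaRect(W.astype(np.float32)*1000); ctr=np.array(ctr)/1000; a=np.deg2rad(ang)
    if sz[0]>sz[1]: a-=np.pi/2; sz=sz[::-1]
    a=(a+np.pi/2)%np.pi-np.pi/2
    ex,ey=np.array([np.cos(a),np.sin(a)]),np.array([-np.sin(a),np.cos(a)]); L=(W-ctr)@np.c_[ex,ey]; h=np.array(sz)/2000
    out={}
    for n,ax,sg in (("+x",0,1),("-x",0,-1),("+y",1,1),("-y",1,-1)):
        k=(abs(L[:,ax]*sg-h[ax])<.006)&(abs(L[:,1-ax])<h[1-ax]*.8)
        e=(ex,ey)[ax]*sg; mid=ctr+e*h[ax]; near=(c[1][:2]-mid)@e>0
        z=bot if near else top
        Q=np.array([plane(d,c,(x,y),z)[:2] for x,y in zip(xs[k],ys[k])])
        vx,vy,x0,y0=cv2.fitLine(Q.astype(np.float32),cv2.DIST_HUBER,0,.001,.001).ravel()
        out[n]=(np.array([x0,y0]),np.array([vx,vy]),"bot" if near else "top")
    X=lambda p,q:p[0]+p[1]*np.linalg.solve(np.c_[p[1],-q[1]],q[0]-p[0])[0]
    C={i+j:X(out[i],out[j]) for i in("+x","-x") for j in("+y","-y")}
    ctr=sum(C.values())/4; w=(np.linalg.norm(C["+x+y"]-C["-x+y"]),np.linalg.norm(C["+x-y"]-C["-x-y"])); l=(np.linalg.norm(C["+x+y"]-C["+x-y"]),np.linalg.norm(C["-x+y"]-C["-x-y"]))
    yaw=[np.rad2deg(np.arctan2(-v[0]*np.sign(v[1]),abs(v[1]))) for v in (out["+x"][1],out["-x"][1])]
    yaw+=[np.rad2deg(np.arctan(v[1]/v[0])) for v in (out["+y"][1],out["-y"][1])]
    print("ctr",ctr.round(4),"w",np.round(w,4),"l",np.round(l,4),"yaws",np.round(yaw,1),{k:v[2] for k,v in out.items()})
    return ctr,C,out
E
python3 - <<'E'
from h import *
d1,s1=pickle.load(open("w1.pkl","rb")); c1=cam(d1,s1); d2,s2=pickle.load(open("w2.pkl","rb")); c2=cam(d2,s2)
ds=pickle.load(open("scene0.pkl","rb")); cs=cam(ds); print(c1[1],c2[1])
for hi in (45,60,75):
  print(hi)
  for n,d,c,roi,b,t in (("a1",d1,c1,(250,225,325,330),0,.022),("b1",d1,c1,(160,50,245,175),0,.022),("base1",d1,c1,(298,28,384,155),.008,.030),("a2",d2,c2,(300,135,378,245),0,.022)):
    print(n,end=" ")
    try: quad(d,c,roi,hi,t,b)
    except Exception as e: print(e)
for n,u in (("b(-x,-y)",[(379,228),(176,165)]),("base(-x,-y)",[(306.7,215),(302,146)])):
    print(n,tri(ray(ds,cs,u[0]),ray(d1,c1,u[1])))
print("a(+x,-y)",tri(ray(d1,c1,(307,322)),ray(d2,c2,(359,235))))
print("plate",[plane(d1,c1,u,.008).round(4) for u in((308,22),(293,158),(375,167))])
cv2.imwrite("pics/w1c.png",cv2.resize(d1["pixels"][5:180,160:400],None,fx=3.3,fy=3.3,interpolation=cv2.INTER_CUBIC))
E
```

```text
[0.45320307 0.32014336 0.43356172] [0.38487529 0.19914863 0.46299886]
45
a1 ctr [0.4634 0.1333] w [0.0006 0.0021] l [0.0628 0.0629] yaws [87.4 86.1 83.8 89.1] {'+x': 'bot', '-x': 'top', '+y': 'top', '-y': 'top'}
b1 ctr [0.3626 0.2973] w [0.0691 0.0617] l [0.1167 0.1192] yaws [-2.4  1.2 -2.1  0.1] {'+x': 'bot', '-x': 'top', '+y': 'top', '-y': 'top'}
base1 ctr [0.5139 0.2929] w [0.0524 0.0704] l [0.069  0.0703] yaws [-81.6  83.3  81.9  85.2] {'+x': 'top', '-x': 'top', '+y': 'bot', '-y': 'top'}
a2 ctr [0.4611 0.1039] w [0.0625 0.0597] l [0.0686 0.0672] yaws [85.6 88.  86.9 85.6] {'+x': 'bot', '-x': 'top', '+y': 'bot', '-y': 'top'}
60
a1 ctr [0.4593 0.0765] w [0.0691 0.0657] l [0.1174 0.1163] yaws [-5.7 -4.  -3.4 -4.2] {'+x': 'top', '-x': 'top', '+y': 'bot', '-y': 'top'}
b1 ctr [0.3614 0.297 ] w [0.0677 0.0678] l [0.1189 0.1188] yaws [-2.4 -2.4 -1.5 -1.6] {'+x': 'bot', '-x': 'top', '+y': 'top', '-y': 'top'}
base1 ctr [0.5211 0.3245] w [0.0679 0.0875] l [0.1308 0.1222] yaws [ 2.7 -6.2  0.1 -5.9] {'+x': 'top', '-x': 'bot', '+y': 'top', '-y': 'top'}
a2 ctr [0.4606 0.1017] w [0.0696 0.0692] 
[... 338 characters left out ...]
, '-x': 'top', '+y': 'top', '-y': 'top'}
base1 ctr [0.5225 0.3243] w [0.0736 0.0869] l [0.1306 0.1234] yaws [-1.  -7.1  0.1 -5.3] {'+x': 'top', '-x': 'bot', '+y': 'top', '-y': 'top'}
a2 ctr [0.4589 0.0767] w [0.0704 0.067 ] l [0.1173 0.1187] yaws [-4.8 -3.2 -4.7 -3.6] {'+x': 'top', '-x': 'bot', '+y': 'bot', '-y': 'top'}
b(-x,-y) (array([0.32393456, 0.23913588, 0.0173869 ]), np.float64(0.0021652998635544175))
base(-x,-y) (array([0.47720913, 0.2631239 , 0.02297976]), np.float64(0.0017029577907594952))
a(+x,-y) (array([0.48871514, 0.01657525, 0.02433387]), np.float64(0.0010960357685722746))
plate [array([0.4812, 0.3971, 0.008 ]), array([0.4664, 0.2459, 0.008 ]), array([0.5694, 0.2347, 0.008 ])]
```

View pics/w1c.png

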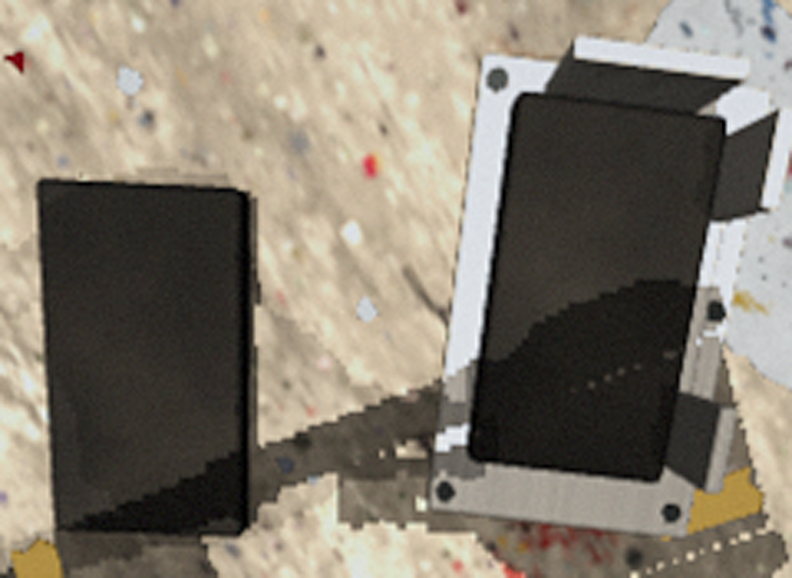

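The crop separates the tops cleanly. Case_b's top corners are at crop (38,180), (245,190), (57,530) and (243,533). The base top's are at (513,92), (727,118), (470,457) and (664,481). The plate corners are at (484,57), (430,508) and (685,535). I'll project those to get the rack yaw and the corner point.

```bash
python3 - <<'E'
from h import *
d1,s1=pickle.load(open("w1.pkl","rb")); c1=cam(d1,s1)
ds=pickle.load(open("scene0.pkl","rb")); cs=cam(ds); f=lambda u:(u[0]/3.3+160-.35,u[1]/3.3+5-.35)
g=lambda u:(u[0]/4+200-.35,u[1]/4+140-.35)
def rep(n,pts,z):
    P=[plane(d1,c1,f(u),z)[:2] for u in pts]; print(n,[p.round(4).tolist() for p in P])
    for i,j in ((0,1),(2,3),(0,2),(1,3)):
        if max(i,j)<len(P): v=P[j]-P[i]; print("  ",i,j,round(np.linalg.norm(v),4),np.rad2deg(np.arctan2(v[1],v[0])).round(1))
    return P
P=rep("base",[(513,92),(727,118),(470,457),(664,481)],.030); print(np.mean(P,0))
rep("plate",[(484,57),(430,508),(685,535)],.008)
P=rep("b",[(38,180),(245,190),(57,530),(243,533)],.022); print(np.mean(P,0))
print("h base -x-y",tri(ray(ds,cs,g((427,300))),ray(d1,c1,f((470,457)))),"base -x+y?",tri(ray(ds,cs,g((315,432))),ray(d1,c1,f((513,92)))))
print("h b -x-y",tri(ray(ds,cs,g((717,352))),ray(d1,c1,f((57,530)))),"+x-y",tri(ray(ds,cs,g((600,320))),ray(d1,c1,f((243,533)))))
E
```

```text
base [[0.4875, 0.3832], [0.5569, 0.3758], [0.476, 0.2671], [0.5451, 0.2588]]
   0 1 0.0697 -6.1
   2 3 0.0696 -6.8
   0 2 0.1166 -95.7
   1 3 0.1176 -95.8
[0.5163899  0.32122428]
plate [[0.4793, 0.3972], [0.4626, 0.2451], [0.5596, 0.235]]
   0 1 0.153 -96.3
   0 2 0.1809 -63.7
b [[0.3302, 0.3575], [0.3993, 0.3546], [0.3255, 0.2392], [0.3937, 0.2382]]
   0 1 0.0691 -2.4
   2 3 0.0682 -0.8
   0 2 0.1184 -92.3
   1 3 0.1165 -92.8
[0.3621549  0.29738006]
h base -x-y (array([0.47674947, 0.26689023, 0.02677469]), np.float64(0.0011311846302510503)) base -x+y? (array([0.48900859, 0.38438406, 0.02463971]), np.float64(0.002145513357570913))
h b -x-y (array([0.32469999, 0.23864217, 0.01754379]), np.float64(0.00134664853145487)) +x-y (array([0.39147776, 0.23641321, 0.01635512]), np.float64(0.0029666546565056888))
```

Checks:
- Edge lengths are 69–70 by 117–118 mm.
- Two-view heights are 17–24 mm for the loose case tops and 25–27 mm for the base case, against 22 and 30 nominal and within calibration.
- case_b is at (0.362, 0.297), yaw −2.2°.
- case_a is at (0.459, 0.0765), yaw −4.2°.
- The base case is at (0.517, 0.3215), yaw −6.2°, and the plate corners agree.

I'll fetch b first.

>>> send_rows([
  {"gripper": -1,"linear": [-0.005,0.04,-0.03],"delta_rot": [0,0,-0.038]},
  {"gripper": -1,"linear": [-0.01,0.08,-0.06],"delta_rot": [0,0,-0.038]},
  {"gripper": -1,"linear": [-0.015,0.12,-0.09],"delta_rot": [0,0,-0.038]},
  {"gripper": -1,"linear": [-0.02,0.155,-0.12],"delta_rot": [0,0,-0.038]},
  {"gripper": -1,"linear": [-0.023,0.177,-0.16],"delta_rot": [0,0,-0.038]},
  {"gripper": -1,"linear": [-0.023,0.177,-0.2],"delta_rot": [0,0,-0.038]},
  {"gripper": -1,"linear": [-0.023,0.177,-0.24],"delta_rot": [0,0,-0.038]},
  {"gripper": -1,"linear": [-0.023,0.177,-0.261],"delta_rot": [0,0,-0.038]},
])

```text
clock: 2.45
position: [0.3596, 0.2972, 0.0564]
ee_rot: [-0.001, 0.72, 0.694, -0.003]
contact_force: [-0.5, 0.1, 0.2]
width: 0.085
gripper_force: 0.0
```

>>> send_rows([
  {"gripper": -1,"linear": [0,0,-0.015],"delta_rot": [0,0,0]},
  {"gripper": -1,"linear": [0,0,-0.03],"delta_rot": [0,0,0]},
  {"gripper": -1,"linear": [0,0,-0.044],"delta_rot": [0,0,0]},
  {"gripper": -1,"linear": [0,0,-0.05],"delta_rot": [0,0,0]},
  {"gripper": -1,"linear": [0,0,-0.054],"delta_rot": [0,0,0]},
  {"gripper": -1,"linear": [0,0,-0.054],"delta_rot": [0,0,0]},
])

```text
clock: 3.05
position: [0.3619, 0.2973, 0.0058]
ee_rot: [-0.0, 0.72, 0.694, -0.0]
contact_force: [0.2, 0.4, -0.7]
width: 0.0852
gripper_force: 0.0
```

```bash
python3 - <<'E'
from rig import get_state, optics
from h import *
s=get_state(); d=optics.get_image("side"); cv2.imwrite("pics/s3.png",np.vstack([np.hstack([cv2.resize(d["pixels"][130:260,120:330],None,fx=3.5,fy=3.5)])])); print(s["position"],s["contact_force"])
E
```

```text
[0.36186698 0.29733435 0.0058039 ] [ 0.21266348  0.39753187 -0.66872529]
```

View pics/s3.png

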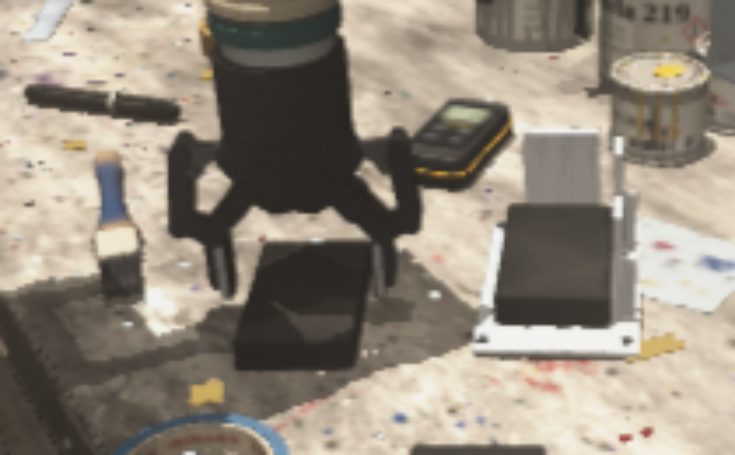

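The fingers straddle case_b, with tips at crop (222,290) and (380,290) above the bench. They sit back when open, so I'll go a little lower, watching the force, and then close.

>>> send_rows([
  {"gripper": -1,"linear": [0,0,-0.003],"delta_rot": [0,0,0]},
  {"gripper": -1,"linear": [0,0,-0.005],"delta_rot": [0,0,0]},
  {"gripper": -1,"linear": [0,0,-0.005],"delta_rot": [0,0,0]},
])

```text
clock: 3.4
position: [0.3621, 0.297, 0.0014]
ee_rot: [0.0, 0.72, 0.693, 0.0]
contact_force: [-0.4, -0.2, 0.1]
width: 0.0851
gripper_force: 0.0
```

>>> send_rows([
  {"gripper": 1,"linear": [0,0,0],"delta_rot": [0,0,0]},
  {"gripper": 1,"linear": [0,0,0],"delta_rot": [0,0,0]},
  {"gripper": 1,"linear": [0,0,0],"delta_rot": [0,0,0]},
  {"gripper": 1,"linear": [0,0,0],"delta_rot": [0,0,0]},
  {"gripper": 1,"linear": [0,0,0],"delta_rot": [0,0,0]},
], newtons=30)

```text
clock: 3.9
position: [0.3622, 0.297, 0.0017]
ee_rot: [0.0, 0.72, 0.694, 0.0]
contact_force: [-1.5, 0.3, 6.6]
width: 0.0693
gripper_force: 34.5
```

Width 69.3 mm at 34 N: gripped across the 70 mm side. I'll lift, carry it over the rack (about 2–3 mm short of home on both axes) and lower.

>>> send_rows([
  {"gripper": 1,"linear": [0,0,0.03],"delta_rot": [0,0,0]},
  {"gripper": 1,"linear": [0,0,0.07],"delta_rot": [0,0,0]},
  {"gripper": 1,"linear": [0,0,0.11],"delta_rot": [0,0,0]},
  {"gripper": 1,"linear": [0.03,0.004,0.13],"delta_rot": [0,0,-0.02]},
  {"gripper": 1,"linear": [0.065,0.009,0.13],"delta_rot": [0,0,-0.04]},
  {"gripper": 1,"linear": [0.1,0.014,0.13],"delta_rot": [0,0,-0.055]},
  {"gripper": 1,"linear": [0.135,0.019,0.13],"delta_rot": [0,0,-0.07]},
  {"gripper": 1,"linear": [0.1527,0.0217,0.13],"delta_rot": [0,0,-0.07]},
])

```text
clock: 4.7
position: [0.5178, 0.3189, 0.1306]
ee_rot: [0.0, 0.745, 0.667, 0.001]
contact_force: [-0.7, 0.1, -1.4]
width: 0.069
gripper_force: 36.2
```

>>> send_rows([
  {"gripper": 1,"linear": [0,0,0],"delta_rot": [0,0,0]},
  {"gripper": 1,"linear": [0,0,0],"delta_rot": [0,0,0]},
  {"gripper": 1,"linear": [0,0,-0.025],"delta_rot": [0,0,0]},
  {"gripper": 1,"linear": [0,0,-0.045],"delta_rot": [0,0,0]},
  {"gripper": 1,"linear": [0,0,-0.055],"delta_rot": [0,0,0]},
  {"gripper": 1,"linear": [0,0,-0.055],"delta_rot": [0,0,0]},
])

```text
clock: 5.3
position: [0.5124, 0.3181, 0.0749]
ee_rot: [-0.001, 0.744, 0.668, -0.002]
contact_force: [-0.3, -0.1, -1.5]
width: 0.069
gripper_force: 36.1
```

```bash
python3 - <<'E'
from rig import get_state, optics
from h import *
s=get_state(); d=optics.get_image("side"); e=optics.get_image("scene");w=optics.get_image("wrist"); r=lambda a:cv2.resize(a,(390,300))
cv2.imwrite("pics/s4.png",np.vstack([np.hstack([r(d["pixels"][120:250,210:379]),r(e["pixels"][140:270,210:379])]),np.hstack([r(w["pixels"]),r(w["pixels"])])])); print(s["position"],s["contact_force"],s["width"])
E
```

```text
[0.51238316 0.31807026 0.07485233] [-0.28993375 -0.07487088 -1.46981379] 0.06897758693665466
```

View pics/s4.png

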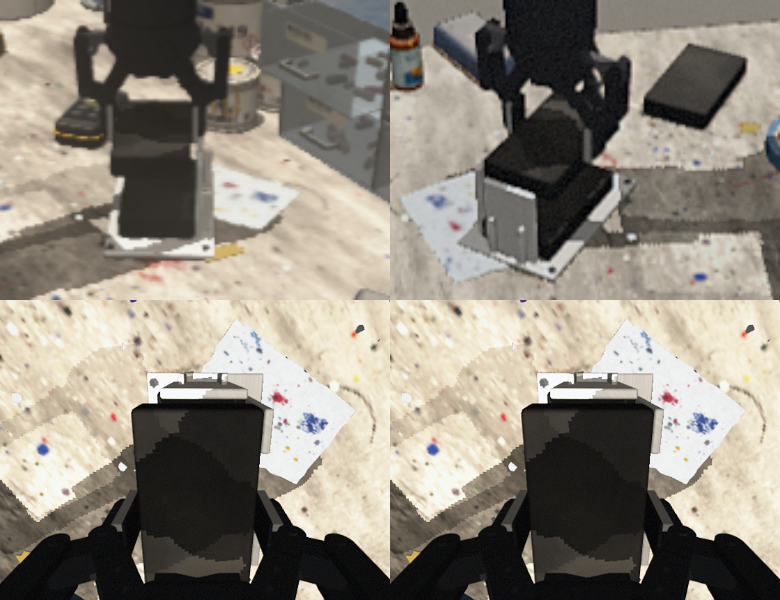

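The case hangs square over the rack, with the end fence's top edge just ahead of it in the wrist view and no contact. I'll lower it by touch.

>>> send_rows([
  {"gripper": 1,"linear": [0,0,-0.02],"delta_rot": [0,0,0]},
  {"gripper": 1,"linear": [0,0,-0.034],"delta_rot": [0,0,0]},
  {"gripper": 1,"linear": [0,0,-0.04],"delta_rot": [0,0,0]},
  {"gripper": 1,"linear": [0,0,-0.04],"delta_rot": [0,0,0]},
  {"gripper": 1,"linear": [0,0,-0.04],"delta_rot": [0,0,0]},
])

```text
clock: 5.95
position: [0.5154, 0.319, 0.0372]
ee_rot: [0.0, 0.744, 0.668, 0.001]
contact_force: [0.5, 0.2, -1.7]
width: 0.0688
gripper_force: 36.1
```

>>> send_rows([
  {"gripper": 1,"linear": [0,0,-0.002],"delta_rot": [0,0,0]},
  {"gripper": 1,"linear": [0,0,-0.004],"delta_rot": [0,0,0]},
  {"gripper": 1,"linear": [0,0,-0.004],"delta_rot": [0,0,0]},
])

```text
clock: 6.25
position: [0.5147, 0.3187, 0.0324]
ee_rot: [0.0, 0.744, 0.668, 0.0]
contact_force: [0.0, 1.0, -1.4]
width: 0.0691
gripper_force: 36.2
```

>>> send_rows([
  {"gripper": 1,"linear": [0,0,-0.001],"delta_rot": [0,0,0]},
  {"gripper": 1,"linear": [0,0,-0.001],"delta_rot": [0,0,0]},
])

```text
clock: 6.45
position: [0.5149, 0.3188, 0.0318]
ee_rot: [0.0, 0.744, 0.668, 0.0]
contact_force: [-0.4, -0.0, 2.1]
width: 0.0694
gripper_force: 36.5
```

>>> send_rows([
  {"gripper": 1,"linear": [0,0,-0.001],"delta_rot": [0,0,0]},
  {"gripper": 1,"linear": [0,0,-0.001],"delta_rot": [0,0,0]},
])

```text
clock: 6.65
position: [0.5149, 0.3188, 0.0317]
ee_rot: [0.0, 0.744, 0.668, 0.0]
contact_force: [-2.4, -1.6, 7.7]
width: 0.0691
gripper_force: 37.2
```

Touchdown at z 0.0318, as expected. I'll ease off 1 mm and slide in small steps toward the long fence while still holding.

>>> send_rows([
  {"gripper": 1,"linear": [0.001,-0.0001,0.001],"delta_rot": [0,0,0]},
  {"gripper": 1,"linear": [0.002,-0.0002,0.001],"delta_rot": [0,0,0]},
  {"gripper": 1,"linear": [0.002,-0.0002,0.001],"delta_rot": [0,0,0]},
])

```text
clock: 6.95
position: [0.5164, 0.3187, 0.0317]
ee_rot: [-0.0, 0.744, 0.668, -0.0]
contact_force: [-3.1, -0.5, 5.4]
width: 0.0693
gripper_force: 36.9
```

>>> send_rows([
  {"gripper": 1,"linear": [0.001,-0.0001,0],"delta_rot": [0,0,0]},
  {"gripper": 1,"linear": [0.001,-0.0001,0],"delta_rot": [0,0,0]},
])

```text
clock: 7.15
position: [0.5172, 0.3186, 0.0317]
ee_rot: [-0.0, 0.744, 0.668, -0.0]
contact_force: [-2.9, -0.4, 5.6]
width: 0.069
gripper_force: 37.0
```

>>> send_rows([
  {"gripper": 1,"linear": [0.0002,0.002,0],"delta_rot": [0,0,0]},
  {"gripper": 1,"linear": [0.0002,0.002,0],"delta_rot": [0,0,0]},
])

```text
clock: 7.35
position: [0.5179, 0.32, 0.0317]
ee_rot: [0.0, 0.744, 0.668, -0.0]
contact_force: [-2.0, -1.2, 5.4]
width: 0.0693
gripper_force: 37.0
```

So far this is only friction, about 3 N under a 5.5 N press. I'll ease the press and go on.

>>> send_rows([
  {"gripper": 1,"linear": [0.001,-0.0001,0.0007],"delta_rot": [0,0,0]},
  {"gripper": 1,"linear": [0.001,-0.0001,0.0007],"delta_rot": [0,0,0]},
])

```text
clock: 7.55
position: [0.518, 0.32, 0.0318]
ee_rot: [-0.001, 0.744, 0.668, -0.001]
contact_force: [-4.5, -0.9, 3.6]
width: 0.069
gripper_force: 36.8
```

>>> send_rows([
  {"gripper": 1,"linear": [0.001,-0.0001,0],"delta_rot": [0,0,0]},
  {"gripper": 1,"linear": [0.001,-0.0001,0],"delta_rot": [0,0,0]},
])

```text
clock: 7.75
position: [0.518, 0.3201, 0.0318]
ee_rot: [-0.001, 0.745, 0.668, -0.002]
contact_force: [-6.0, -0.8, 5.5]
width: 0.0686
gripper_force: 36.9
```

>>> send_rows([
  {"gripper": 1,"linear": [0.0001,0.001,0],"delta_rot": [0,0,0]},
  {"gripper": 1,"linear": [0.0001,0.001,0],"delta_rot": [0,0,0]},
])

```text
clock: 7.95
position: [0.518, 0.3201, 0.0318]
ee_rot: [-0.001, 0.744, 0.668, -0.002]
contact_force: [-6.8, -3.1, 5.6]
width: 0.0689
gripper_force: 37.0
```

>>> send_rows([
  {"gripper": 1,"linear": [0.0001,0.001,0],"delta_rot": [0,0,0]},
  {"gripper": 1,"linear": [0.0001,0.001,0],"delta_rot": [0,0,0]},
])

```text
clock: 8.15
position: [0.518, 0.3204, 0.0318]
ee_rot: [-0.0, 0.744, 0.668, -0.003]
contact_force: [-6.2, -4.6, 6.6]
width: 0.0691
gripper_force: 37.2
```

The long fence has been reached: x stalls at 0.518 with −6 N. I'll ease x by 1 mm and push on in y.

>>> send_rows([
  {"gripper": 1,"linear": [-0.0008,0.001,0],"delta_rot": [0,0,0]},
  {"gripper": 1,"linear": [-0.0008,0.001,0],"delta_rot": [0,0,0]},
])

```text
clock: 8.35
position: [0.5181, 0.3211, 0.0318]
ee_rot: [0.001, 0.744, 0.668, -0.002]
contact_force: [-4.2, -6.5, 5.1]
width: 0.0694
gripper_force: 37.0
```

>>> send_rows([
  {"gripper": 1,"linear": [0.0001,0.001,0],"delta_rot": [0,0,0]},
  {"gripper": 1,"linear": [0.0001,0.001,0],"delta_rot": [0,0,0]},
])

```text
clock: 8.55
position: [0.5181, 0.3211, 0.0318]
ee_rot: [0.001, 0.744, 0.668, -0.003]
contact_force: [-4.1, -8.4, 7.2]
width: 0.0692
gripper_force: 37.1
```

>>> send_rows([
  {"gripper": 1,"linear": [0.0001,0.001,0],"delta_rot": [0,0,0]},
  {"gripper": 1,"linear": [0.0001,0.001,0],"delta_rot": [0,0,0]},
])

```text
clock: 8.75
position: [0.518, 0.3211, 0.0318]
ee_rot: [0.001, 0.744, 0.668, -0.004]
contact_force: [-4.0, -11.5, 7.5]
width: 0.0692
gripper_force: 37.2
```

Both fences bear: y stalls at 0.3211 while its force climbs to −11.5 N, and x holds at 0.518. That agrees with the measured home of (0.517, 0.3215). I'll relax the press, open, rise and head for case_a.

>>> send_rows([
  {"gripper": 1,"linear": [-0.0008,-0.003,0.0005],"delta_rot": [0,0,0]},
  {"gripper": 1,"linear": [-0.0008,-0.003,0.0005],"delta_rot": [0,0,0]},
  {"gripper": -1,"linear": [-0.0008,-0.003,0.0005],"delta_rot": [0,0,0]},
  {"gripper": -1,"linear": [-0.0008,-0.003,0.0005],"delta_rot": [0,0,0]},
  {"gripper": -1,"linear": [-0.0008,-0.003,0.0005],"delta_rot": [0,0,0]},
  {"gripper": -1,"linear": [-0.0008,-0.003,0.0005],"delta_rot": [0,0,0]},
])

```text
clock: 9.35
position: [0.5193, 0.3227, 0.0327]
ee_rot: [0.0, 0.744, 0.668, 0.001]
contact_force: [0.0, 0.6, -0.0]
width: 0.0853
gripper_force: 0.0
```

>>> send_rows([
  {"gripper": -1,"linear": [0,0,0.01],"delta_rot": [0,0,0]},
  {"gripper": -1,"linear": [0,0,0.03],"delta_rot": [0,0,0]},
  {"gripper": -1,"linear": [0,0,0.07],"delta_rot": [0,0,0]},
  {"gripper": -1,"linear": [0,0,0.11],"delta_rot": [0,0,0]},
  {"gripper": -1,"linear": [0,-0.04,0.14],"delta_rot": [0,0,0]},
  {"gripper": -1,"linear": [-0.015,-0.085,0.15],"delta_rot": [0,0,0.035]},
  {"gripper": -1,"linear": [-0.015,-0.085,0.15],"delta_rot": [0,0,0.035]},
  {"gripper": -1,"linear": [-0.015,-0.085,0.15],"delta_rot": [0,0,0.035]},
])

```text
clock: 10.15
position: [0.5039, 0.2368, 0.1839]
ee_rot: [0.0, 0.733, 0.68, 0.001]
contact_force: [-0.7, -1.1, 0.4]
width: 0.0855
gripper_force: 0.0
```

```bash
python3 - <<'E'
from rig import get_state, optics
from h import *
s=get_state(); d=optics.get_image("wrist"); pickle.dump((d,s),open("w5.pkl","wb")); cv2.imwrite("pics/w5.png",d["pixels"]); print(s["position"],s["ee_rot"],s["contact_force"])
E
```

```text
[0.50393516 0.23680097 0.18386241] [3.14864485e-04 7.33102248e-01 6.80117187e-01 1.26736772e-03] [-0.68128347 -1.07997996  0.44339049]
```

View pics/w5.png

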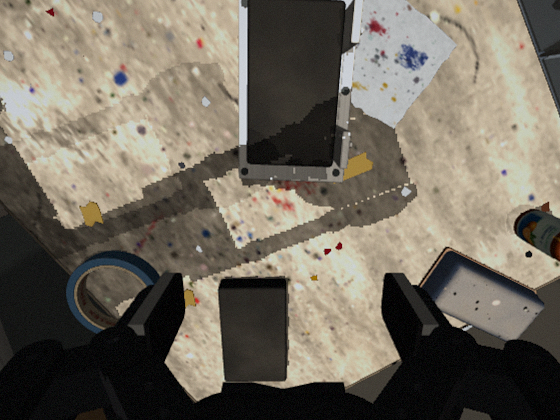

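w5 shows the second case lying squarely on the base at (297,80), with its lower corners at (246,164) and (336,167), and case_a untouched at (254,330). I'll re-measure both numerically.

```bash
python3 - <<'E'
from h import *
d,s=pickle.load(open("w5.pkl","rb")); c=cam(d,s)
for hi in (60,70,80): quad(d,c,(205,265,300,390),hi)
P=[plane(d,c,u,.052)[:2] for u in((246,164),(336,167))]; v=P[1]-P[0]; m=sum(P)/2; a=np.arctan2(v[1],v[0]); print("layer2",np.linalg.norm(v),np.rad2deg(a), m+.06*np.array([-np.sin(a),np.cos(a)]))
E
```

```text
ctr [0.4602 0.0761] w [0.0684 0.0685] l [0.1162 0.1188] yaws [-4.1 -4.2 -4.4 -2.2] {'+x': 'top', '-x': 'top', '+y': 'bot', '-y': 'top'}
ctr [0.4596 0.0702] w [0.0689 0.0733] l [0.1294 0.1294] yaws [-4.1 -6.  -4.4 -4.5] {'+x': 'top', '-x': 'top', '+y': 'bot', '-y': 'top'}
ctr [0.4596 0.0706] w [0.0703 0.0721] l [0.1309 0.1294] yaws [-5.3 -6.1 -3.1 -4.5] {'+x': 'top', '-x': 'top', '+y': 'bot', '-y': 'top'}
layer2 0.07269370146206823 -6.266135818779738 [0.51835049 0.32170245]
```

>>> send_rows([
  {"gripper": -1,"linear": [-0.011,-0.04,-0.01],"delta_rot": [0,0,0]},
  {"gripper": -1,"linear": [-0.022,-0.08,-0.02],"delta_rot": [0,0,0]},
  {"gripper": -1,"linear": [-0.033,-0.12,-0.03],"delta_rot": [0,0,0]},
  {"gripper": -1,"linear": [-0.044,-0.1605,-0.06],"delta_rot": [0,0,0]},
  {"gripper": -1,"linear": [-0.044,-0.1605,-0.09],"delta_rot": [0,0,0]},
  {"gripper": -1,"linear": [-0.044,-0.1605,-0.12],"delta_rot": [0,0,0]},
  {"gripper": -1,"linear": [-0.044,-0.1605,-0.128],"delta_rot": [0,0,0]},
  {"gripper": -1,"linear": [-0.044,-0.1605,-0.128],"delta_rot": [0,0,0]},
])

```text
clock: 11.0
position: [0.4593, 0.0774, 0.0533]
ee_rot: [-0.001, 0.732, 0.681, -0.001]
contact_force: [0.2, -0.2, -0.2]
width: 0.0853
gripper_force: 0.0
```

>>> send_rows([
  {"gripper": -1,"linear": [0,0,-0.015],"delta_rot": [0,0,0]},
  {"gripper": -1,"linear": [0,0,-0.03],"delta_rot": [0,0,0]},
  {"gripper": -1,"linear": [0,0,-0.042],"delta_rot": [0,0,0]},
  {"gripper": -1,"linear": [0,0,-0.05],"delta_rot": [0,0,0]},
  {"gripper": -1,"linear": [0,0,-0.053],"delta_rot": [0,0,0]},
  {"gripper": -1,"linear": [0,0,-0.053],"delta_rot": [0,0,0]},
])

```text
clock: 11.6
position: [0.4603, 0.077, 0.0018]
ee_rot: [0.0, 0.732, 0.681, 0.0]
contact_force: [0.1, -0.3, -0.9]
width: 0.0849
gripper_force: 0.0
```

>>> send_rows([
  {"gripper": 1,"linear": [0,0,0],"delta_rot": [0,0,0]},
  {"gripper": 1,"linear": [0,0,0],"delta_rot": [0,0,0]},
  {"gripper": 1,"linear": [0,0,0],"delta_rot": [0,0,0]},
  {"gripper": 1,"linear": [0,0,0],"delta_rot": [0,0,0]},
  {"gripper": 1,"linear": [0,0,0],"delta_rot": [0,0,0]},
])

```text
clock: 12.1
position: [0.4605, 0.0768, 0.0024]
ee_rot: [0.001, 0.732, 0.681, 0.001]
contact_force: [0.5, 0.9, 5.6]
width: 0.0688
gripper_force: 34.5
```

Gripped at 68.8 mm, 34 N. I'll lift, carry and lower to just above layer 3.

>>> send_rows([
  {"gripper": 1,"linear": [0,0,0.04],"delta_rot": [0,0,0]},
  {"gripper": 1,"linear": [0,0,0.08],"delta_rot": [0,0,0]},
  {"gripper": 1,"linear": [0,0,0.12],"delta_rot": [0,0,0]},
  {"gripper": 1,"linear": [0.01,0.03,0.14],"delta_rot": [0,0,-0.01]},
  {"gripper": 1,"linear": [0.02,0.07,0.14],"delta_rot": [0,0,-0.02]},
  {"gripper": 1,"linear": [0.03,0.115,0.14],"delta_rot": [0,0,-0.03]},
  {"gripper": 1,"linear": [0.04,0.16,0.14],"delta_rot": [0,0,-0.035]},
  {"gripper": 1,"linear": [0.05,0.2,0.14],"delta_rot": [0,0,-0.035]},
])

```text
clock: 12.9
position: [0.5096, 0.2786, 0.1414]
ee_rot: [0.0, 0.744, 0.668, 0.0]
contact_force: [0.6, 0.0, -0.6]
width: 0.0694
gripper_force: 36.4
```

>>> send_rows([
  {"gripper": 1,"linear": [0.0035,0.03,0],"delta_rot": [0,0,0]},
  {"gripper": 1,"linear": [0.0054,0.0415,0],"delta_rot": [0,0,0]},
  {"gripper": 1,"linear": [0.0054,0.0415,0],"delta_rot": [0,0,0]},
  {"gripper": 1,"linear": [0.0054,0.0415,0],"delta_rot": [0,0,0]},
  {"gripper": 1,"linear": [0.0054,0.0415,-0.02],"delta_rot": [0,0,0]},
  {"gripper": 1,"linear": [0.0054,0.0415,-0.04],"delta_rot": [0,0,0]},
  {"gripper": 1,"linear": [0.0054,0.0415,-0.04],"delta_rot": [0,0,0]},
  {"gripper": 1,"linear": [0.0054,0.0415,-0.04],"delta_rot": [0,0,0]},
])

```text
clock: 13.7
position: [0.515, 0.3167, 0.1017]
ee_rot: [0.0, 0.745, 0.667, -0.001]
contact_force: [0.4, 0.5, 0.4]
width: 0.0695
gripper_force: 36.3
```

>>> send_rows([
  {"gripper": 1,"linear": [0,0,-0.02],"delta_rot": [0,0,0]},
  {"gripper": 1,"linear": [0,0,-0.035],"delta_rot": [0,0,0]},
  {"gripper": 1,"linear": [0,0,-0.042],"delta_rot": [0,0,0]},
  {"gripper": 1,"linear": [0,0,-0.044],"delta_rot": [0,0,0]},
  {"gripper": 1,"linear": [0,0,-0.044],"delta_rot": [0,0,0]},
])

```text
clock: 14.2
position: [0.5156, 0.3182, 0.0582]
ee_rot: [0.0, 0.744, 0.668, 0.0]
contact_force: [0.1, -0.0, -0.7]
width: 0.0689
gripper_force: 36.8
```

>>> send_rows([
  {"gripper": 1,"linear": [0,0,-0.002],"delta_rot": [0,0,0]},
  {"gripper": 1,"linear": [0,0,-0.002],"delta_rot": [0,0,0]},
])

```text
clock: 14.4
position: [0.5155, 0.3183, 0.056]
ee_rot: [0.0, 0.744, 0.668, 0.0]
contact_force: [0.1, 0.3, -1.2]
width: 0.0693
gripper_force: 36.8
```

>>> send_rows([
  {"gripper": 1,"linear": [0,0,-0.001],"delta_rot": [0,0,0]},
  {"gripper": 1,"linear": [0,0,-0.001],"delta_rot": [0,0,0]},
])

```text
clock: 14.6
position: [0.5155, 0.3183, 0.0552]
ee_rot: [0.0, 0.744, 0.668, 0.0]
contact_force: [-0.2, -0.0, 2.7]
width: 0.0693
gripper_force: 37.2
```

Touchdown, with 2.7 N up. I'll slide toward the long fence, then the end fence.

>>> send_rows([
  {"gripper": 1,"linear": [0.001,-0.0001,0],"delta_rot": [0,0,0]},
  {"gripper": 1,"linear": [0.002,-0.0002,0],"delta_rot": [0,0,0]},
  {"gripper": 1,"linear": [0.003,-0.0003,0],"delta_rot": [0,0,0]},
  {"gripper": 1,"linear": [0.003,-0.0003,0],"delta_rot": [0,0,0]},
])

```text
clock: 15.0
position: [0.5174, 0.3183, 0.0548]
ee_rot: [-0.001, 0.744, 0.668, -0.0]
contact_force: [-4.5, 0.2, 4.1]
width: 0.0693
gripper_force: 37.5
```

>>> send_rows([
  {"gripper": 1,"linear": [0.001,-0.0001,0],"delta_rot": [0,0,0]},
  {"gripper": 1,"linear": [0.001,-0.0001,0],"delta_rot": [0,0,0]},
])

```text
clock: 15.2
position: [0.5174, 0.3183, 0.0547]
ee_rot: [-0.001, 0.745, 0.668, -0.001]
contact_force: [-5.3, 0.7, 6.5]
width: 0.0695
gripper_force: 37.6
```

>>> send_rows([
  {"gripper": 1,"linear": [0.0001,0.001,0],"delta_rot": [0,0,0]},
  {"gripper": 1,"linear": [0.0002,0.002,0],"delta_rot": [0,0,0]},
  {"gripper": 1,"linear": [0.0002,0.002,0],"delta_rot": [0,0,0]},
])

```text
clock: 15.5
position: [0.5174, 0.3185, 0.0546]
ee_rot: [-0.0, 0.744, 0.668, -0.002]
contact_force: [-4.9, -3.3, 7.5]
width: 0.0693
gripper_force: 37.7
```

>>> send_rows([
  {"gripper": 1,"linear": [0.0001,0.0015,0],"delta_rot": [0,0,0]},
  {"gripper": 1,"linear": [0.0001,0.0015,0],"delta_rot": [0,0,0]},
])

```text
clock: 15.7
position: [0.5176, 0.3196, 0.0545]
ee_rot: [-0.0, 0.744, 0.668, -0.003]
contact_force: [-5.3, -3.4, 7.2]
width: 0.069
gripper_force: 37.6
```

>>> send_rows([
  {"gripper": 1,"linear": [-0.0003,0.0015,0.0005],"delta_rot": [0,0,0]},
  {"gripper": 1,"linear": [-0.0003,0.0015,0.0005],"delta_rot": [0,0,0]},
])

```text
clock: 15.9
position: [0.5178, 0.3215, 0.0549]
ee_rot: [-0.0, 0.744, 0.668, -0.002]
contact_force: [-4.1, -3.6, 5.5]
width: 0.069
gripper_force: 37.5
```

>>> send_rows([
  {"gripper": 1,"linear": [0.0001,0.0015,0],"delta_rot": [0,0,0]},
  {"gripper": 1,"linear": [0.0001,0.0015,0],"delta_rot": [0,0,0]},
])

```text
clock: 16.1
position: [0.518, 0.323, 0.0548]
ee_rot: [-0.0, 0.744, 0.668, -0.002]
contact_force: [-4.1, -4.1, 4.8]
width: 0.0691
gripper_force: 37.4
```

>>> send_rows([
  {"gripper": 1,"linear": [0.0001,0.001,0],"delta_rot": [0,0,0]},
  {"gripper": 1,"linear": [0.0001,0.001,0],"delta_rot": [0,0,0]},
])

```text
clock: 16.3
position: [0.5179, 0.3231, 0.0548]
ee_rot: [0.0, 0.744, 0.668, -0.003]
contact_force: [-3.6, -6.8, 5.9]
width: 0.0692
gripper_force: 37.5
```

>>> send_rows([
  {"gripper": 1,"linear": [0.0002,0.0015,0],"delta_rot": [0,0,0]},
  {"gripper": 1,"linear": [0.0002,0.0015,0],"delta_rot": [0,0,0]},
])

```text
clock: 16.5
position: [0.518, 0.3232, 0.0547]
ee_rot: [0.001, 0.744, 0.668, -0.004]
contact_force: [-4.2, -9.5, 7.0]
width: 0.0691
gripper_force: 37.7
```

>>> send_rows([
  {"gripper": 1,"linear": [0.0008,0,0],"delta_rot": [0,0,0]},
  {"gripper": 1,"linear": [0.0008,0,0],"delta_rot": [0,0,0]},
])

```text
clock: 16.7
position: [0.518, 0.3231, 0.0547]
ee_rot: [0.001, 0.744, 0.668, -0.004]
contact_force: [-4.2, -8.9, 7.6]
width: 0.0693
gripper_force: 37.7
```

Both fences bear: the position is fixed at (0.518, 0.323) with −4 and −9 N. I'll relax, open, rise and look numerically.

>>> send_rows([
  {"gripper": 1,"linear": [-0.001,-0.003,0.0005],"delta_rot": [0,0,0]},
  {"gripper": 1,"linear": [-0.001,-0.003,0.0005],"delta_rot": [0,0,0]},
  {"gripper": -1,"linear": [-0.001,-0.003,0.0005],"delta_rot": [0,0,0]},
  {"gripper": -1,"linear": [-0.001,-0.003,0.0005],"delta_rot": [0,0,0]},
  {"gripper": -1,"linear": [-0.001,-0.003,0.0005],"delta_rot": [0,0,0]},
  {"gripper": -1,"linear": [-0.001,-0.003,0.0005],"delta_rot": [0,0,0]},
])

```text
clock: 17.3
position: [0.52, 0.3241, 0.0556]
ee_rot: [0.0, 0.744, 0.668, 0.001]
contact_force: [0.1, 0.2, 0.4]
width: 0.0853
gripper_force: 0.0
```

>>> send_rows([
  {"gripper": -1,"linear": [0,0,0.01],"delta_rot": [0,0,0]},
  {"gripper": -1,"linear": [0,0,0.03],"delta_rot": [0,0,0]},
  {"gripper": -1,"linear": [0,0,0.07],"delta_rot": [0,0,0]},
  {"gripper": -1,"linear": [0,0,0.11],"delta_rot": [0,0,0]},
  {"gripper": -1,"linear": [0,-0.035,0.14],"delta_rot": [0,0,0]},
  {"gripper": -1,"linear": [0,-0.05,0.16],"delta_rot": [0,0,0]},
  {"gripper": -1,"linear": [0,-0.05,0.16],"delta_rot": [0,0,0]},
  {"gripper": -1,"linear": [0,-0.05,0.16],"delta_rot": [0,0,0]},
])

```text
clock: 18.1
position: [0.5195, 0.274, 0.2162]
ee_rot: [0.0, 0.744, 0.668, 0.001]
contact_force: [0.3, 0.6, -0.5]
width: 0.0853
gripper_force: 0.0
```

```bash
python3 - <<'E'
from rig import get_state, optics
from h import *
s=get_state(); d=optics.get_image("wrist"); pickle.dump((d,s),open("w6.pkl","wb")); cv2.imwrite("pics/w6.png",d["pixels"]); c=cam(d,s); print(s["position"],c[1])
# expected outline of home layers 1..3, lower-edge corners
a=np.deg2rad(-6.2); ex=np.array([np.cos(a),np.sin(a)]); ey=np.array([-np.sin(a),np.cos(a)]); H=np.array([.518,.3217])
for z in (.030,.052,.074): print(z,[np.round(px([*(H+sx*.035*ex+sy*.06*ey),z],d,c),1).tolist() for sx in(-1,1) for sy in(-1,1)])
for hi in (45,55,65,75,85):
    for b in blobs(d,hi=hi,amin=3000,roi=(150,0,400,300)): print(hi,cv2.contourArea(b),cv2.approxPolyDP(b,4,True)[:,0].tolist())
E
```

```text
[0.51946986 0.27397248 0.21617509] [0.52685395 0.3527859  0.35852952]
0.03 [[241.6, 193.3], [236.4, 62.4], [312.2, 193.3], [315.7, 62.3]]
0.052 [[238.9, 199.7], [233.0, 59.9], [314.1, 199.6], [318.1, 59.9]]
0.074 [[235.9, 207.0], [229.1, 57.0], [316.4, 206.9], [321.0, 57.0]]
45 10427.5 [[231, 59], [231, 91], [236, 86], [243, 93], [232, 105], [246, 91], [244, 99], [256, 105], [269, 90], [277, 97], [282, 93], [290, 125], [278, 129], [271, 141], [257, 144], [263, 136], [233, 119], [236, 204], [313, 205], [318, 61]]
55 12461.0 [[231, 59], [236, 204], [313, 205], [317, 173], [323, 172], [316, 161], [318, 61]]
65 12558.0 [[230, 59], [236, 204], [313, 205], [317, 174], [327, 177], [316, 154], [318, 61]]
75 12601.0 [[230, 58], [236, 204], [313, 205], [318, 174], [327, 177], [317, 162], [318, 61]]
85 16201.0 [[317, 60], [230, 57], [233, 166], [231, 156], [214, 161], [191, 177], [192, 187], [185, 185], [150, 210], [150, 223], [158, 227], [155, 239], [164, 251], [157, 257], [150, 252], [150, 267], [162, 272], [156, 282], [150, 280], [150, 299], [184, 299], [183, 271], [164, 271], [177, 268], [173, 244], [182, 242], [171, 225], [164, 225], [164, 218], [173, 214], [184, 221], [174, 212], [193, 207], [200, 198], [215, 199], [208, 184], [233, 174], [237, 205], [314, 204], [319, 174], [328, 178], [317, 162]]
```

The top case's outline matches the home pose within about 1 px (0.9 mm). Its centre is at (274.5,132) against the expected (275.6,132), it is square, and nothing protrudes below it. The arm is clear, so I'll hand in.

```bash
python3 -c "
from rig import sign_off; print(sign_off())"
```

```text
the job is handed in; nothing more can be done
None
```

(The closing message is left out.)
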